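# Stand the fallen design stands back up

## Task

Two of the three design stands on the jeweller's bench have been knocked onto their backs. With the fingertips, push each fallen one over about its heel so that it stands upright on its steel foot again, about where it lies and without picking it up. Leave the stand that is still standing, the jar, the brass post and the hammer where they are.

Things in the scene. Friction and masses are not known exactly. Their poses are not given: they have to be found in the camera images.
- stand_a: design stand (a solitaire ring drawn) fallen on its back: an L of steel foot 8 thick, 60 wide, 45 long and plywood panel 5 thick, 60 wide, 95 mm long. Origin: middle of the heel edge (outer corner of the L). As it lies: x level along the panel (0 to 95), away from the robot within 0.6 rad; y along the heel (-30 to 30); z up, the foot at x 0 to 8, z 0 to 45. Stood up, x points up
- stand_b: design stand (a pair of earrings drawn) fallen on its back: an L of steel foot 8 thick, 60 wide, 45 long and plywood panel 5 thick, 60 wide, 95 mm long. Origin: middle of the heel edge (outer corner of the L). As it lies: x level along the panel (0 to 95), away from the robot within 0.6 rad; y along the heel (-30 to 30); z up, the foot at x 0 to 8, z 0 to 45. Stood up, x points up
- stand_a_foot (a point): middle of the top edge of the foot's inner (panel side) face, at x 8, y 0, z 45 mm of stand_a. A push of about 1 N near here towards -x turns the stand about its heel; past 0.45 rad it goes over by itself onto the foot and the panel swings up behind. Loose, 0.14 to 0.28 kg, mostly the foot; centre of mass at about x 10, z 20 mm; stable lying and standing
- stand_b_foot (a point): middle of the top edge of the foot's inner (panel side) face, at x 8, y 0, z 45 mm of stand_b. A push of about 1 N near here towards -x turns the stand about its heel; past 0.45 rad it goes over by itself onto the foot and the panel swings up behind. Loose, 0.14 to 0.28 kg, mostly the foot; centre of mass at about x 10, z 20 mm; stable lying and standing
- stand_c: the third design stand, of the same make (a round pendant drawn on its card), still standing on its foot; leave it alone. 60 mm wide, 95 mm high. Origin: middle of its heel edge on the bench. z is up; the panel stands at x -5 to 0 mm, the foot plate lies at x -45 to 0 mm, z 0 to 8 mm; y along the heel edge
- jar: loose round grey glass jar with yellow lid, 50 mm diameter, 75 mm high, origin at the centre of its underside, z up; leave it alone
- brass_post: loose turned brass post, waisted, on a round base 52 mm in diameter, 60 mm high, origin at the centre of its underside, z up; leave it alone
- hammer: loose hammer lying beyond the stands, roughly across the bench, 26 cm long, 26 mm thick, head 80 mm across; origin on its underside at its middle; leave it alone
Not all that is in view belongs to the job. What is shaped like the stand_a but black or pink is not meant.

How it is judged:
By the outcome, as a careful person would: the job done as asked, in the order asked, and still so for the second after the job is handed in, with the robot touching nothing.
It also fails if it takes over 43 s, if anything falls off the work surface, if the arm or the gripper's body presses on something with over 40 N, if the wrist force passes 120 N, or if a joint passes its speed limit or range.

## Robot

A 6-joint arm with a two-finger parallel gripper is mounted at the origin on the work surface. World frame = base frame: x ahead of the robot, y to its left, z up, the work surface at z = 0. Lengths are in mm, angles in rad, forces in N, time in s.
With the tool pointing down it reaches from about 350 to 775 mm from the base axis. Payload 7.3 kg.
Tool frame: the origin (TCP) lies at the centre of the arm's flange, where the gripper is bolted on; the fingertips stand 178 mm ahead of it and the grasp point (between the pads) lies 159 mm ahead of it; z points along the fingers, y is the line along which they close (so a half turn about z gives the same grasp; the last joint's range is limited). The gripper opens to 92 mm and grips with 3 to 60 N. Pads are 19 mm wide; open, the fingers measure 130 mm over their backs; the gripper's body (75 mm by 190 mm) begins 47 mm behind the grasp point.
Start: joints at [1.045, 0.342, 1.524, -0, 1.275, -0.146], TCP at [194.615, 487.599, 404.741] pointing down, gripper open.
Joint ranges: [-2.53, 2.53], [-0.77, 2.02], [0.04, 2.7], [-1, 4.14], [0.28, 2.66], [-3.11, 3.11]. Speed limits (rad/s): [2.57, 2.57, 3.14, 3.14, 3.14, 3.14].

## Interface

Orientations are given as [roll, pitch, yaw] about the fixed x, y, z axes, in that order (R = Rz(yaw) Ry(pitch) Rx(roll)).
In Python, from plant import * gives the robot as it stands. The module is installed in compiled form; this text tells all that it offers.
- The arm moves only by the shell command python3 -m inch 'ROWS'. ROWS is JSON, a list of rows, each a list of 5 numbers: the shift along the tool's x, y, z in m, then the turn about the tool's z in rad, then the opening, from 0 (shut) to 1 (fully open). In form: [[tx, ty, tz, spin, claw], ...]. A call has 1 to 8 rows; each row is the pose to reach, as a shift and turn from the pose commanded when the call began, along the tool's axes at that moment; what a row does not reach only later rows make up. A row lasts 1/12 s, in which the tool goes at most 41.7 mm and 7.16 degrees, less where a joint would pass 70% of its speed; a pose out of reach is approached as far as the arm can. A call with a gripper value outside its range is refused whole. The fingers move at their own pace and stop on an object; the grip force is fixed at half the most. Time passes only in rows, so rows that repeat a pose let the fingers close. It gives the time, the measured TCP pose, the force, the opening and the grip force at its end, in the units of the state.
- get_obs(): the state, without advancing time (a new reading comes with each control period).
- capture(name): name is "side" or "top"; returns a dict with "color" (420x560x3 uint8, red, green, blue), "intrinsics" (3x3 intrinsics, pixels), "pose" (4x4, takes a point from camera to world coordinates). Camera axes: x right, y down, z forward; pixel columns grow to the right and rows downward; lengths in mm; the calibration is good to about 2 mm. A picture is of the moment at which its call begins. There is no depth.
- close_job(): hands the job in; it is judged then, once.
Trained networks look in a picture, given as the dict that the camera call returned (one of the last four; its "shot" number tells which), for a name from the list of things; names that differ only in an ending like _2 or _b are one class to them, and where a whole thing is asked for, a point or a joint stands for the part that bears it (a point fixed in the world has none). Each returns a list of dicts, best first, with "conf" (0 to 1); they miss things now and then, are a little off and sometimes report something else, mostly with a low value. They report only what shows in the picture. A call takes as long as a camera call. They do not tell look-alikes from the thing itself.
- look_for(picture, target): "rect" ([centre column, centre row, width, height] in pixels, round what is visible of it).
- trace(picture, target): "pixels" (420x560 bool, what is visible of it) and "rect" ([centre column, centre row, width, height] in pixels, round what is visible of it).
- tip_of(picture, target): "centre" ([column, row] in pixels: a listed point, or the origin of a listed thing).
The state is a dict: "time": time; "joint_positions": joint angles; "dq": joint speeds; "tau": joint torques, N m; "tool_pos": TCP position; "tcp_rot": TCP orientation; "contact_force": force on the tool from outside, world axes, zero at the start; "moment": the same for the moment, N m; "grip_width": finger opening in mm; "finger_force": force on a finger pad.
Only numpy, scipy, OpenCV 4.12 (cv2) and the standard library are available. Lean on these libraries where they do the work, as an engineer would, in place of code of your own. Each camera call takes 0.05 s, during which the arm holds its last target. There are 200 camera calls.

## Working session

There is one attempt and no reset: what is moved stays moved. The work goes in short steps, Python scripts to look and compute and a shell command to move; the robot and the scene stay as the last step left them, time stands still between calls to the robot, and variables do not carry over. Pictures are saved under pics/ and viewed, at most 10 in all, crops included, and the job is handed in when it is done.

```bash
mkdir -p pics; cat > h.py <<'E'
from plant import *
import numpy as np, cv2
def ray(p,uv):
    K=np.array(p["intrinsics"]);T=np.array(p["pose"])
    d=T[:3,:3]@np.linalg.solve(K,[uv[0],uv[1],1.]);return T[:3,3],d
def atz(p,uv,z):
    o,d=ray(p,uv);return o+d*(z-o[2])/d[2]
def proj(p,X):
    K=np.array(p["intrinsics"]);T=np.array(p["pose"])
    c=T[:3,:3].T@(np.array(X,float)-T[:3,3]);c=K@c;return c[:2]/c[2]
def save(p,n): cv2.imwrite(n,p["color"][:,:,::-1])
E
python3 - <<'E'
from h import *
np.set_printoptions(precision=1,suppress=True)
for c in("top","side"):
    p=capture(c);save(p,f"pics/{c}0.png");print(c,p["pose"])
    for t in("stand_a","stand_a_foot","stand_c","jar","brass_post","hammer"):
        for r in tip_of(p,t):
            z=45 if "foot" in t else 0
            print(t,np.round(r["conf"],2),np.array(r["centre"]),atz(p,r["centre"],z))
print(get_obs())
E
```

```text
top [[   0.    -1.     0.1  385.1]
 [  -1.     0.     0.   -14.9]
 [  -0.    -0.2   -1.  1216.5]
 [   0.     0.     0.     1. ]]
stand_a 0.92 [172.8 253.5] [454.7 267.4   0. ]
stand_a 0.92 [306.  186.6] [628.6 -75.1   0. ]
stand_a 0.77 [242.2 188.7] [623.4  91.1   0. ]
stand_a 0.74 [276.2 221.9] [536.2   2.3   0. ]
stand_a 0.7 [391.6 209.3] [ 568.7 -294.1    0. ]
stand_a 0.67 [367.3 317.3] [ 297.1 -224.5    0. ]
stand_a 0.58 [289.8 265.7] [424.2 -32.3   0. ]
stand_a_foot 0.87 [372.6 322. ] [ 289.4 -229.1   45. ]
stand_a_foot 0.77 [288.3 272.5] [406.3 -28.   45. ]
stand_a_foot 0.76 [310.1 183.7] [627.  -83.2  45. ]
stand_a_foot 0.75 [274.9 219.3] [537.1   4.9  45. ]
stand_a_foot 0.75 [238.1 185.3] [623.4  97.6  45. ]
stand_c 0.92 [172.8 253.5] [454.7 267.4   0. ]
stand_c 0.92 [306.  186.6] [628.6 -75.1   0. ]
stand_c 0.77 [242.2 188.7] [623.4  91.1   0. ]
stand_c 0.74 [276.2 221.9] [536.2   2.3   0. ]
stand_c 0.7 [391.6 209.3] [ 568.7 -294.1    0. ]
stand_c 0.67 [367.3 317.3] [ 297.1 -224.5    0. ]
stand_c 0.58 [289.8 265.7] [424.2 -32.3   0. ]
jar 0.81 [228.1 253.4] [455.1 125.2   0.
[... 1180 characters left out ...]
9] [ 569.4 -283.     0. ]
stand_c 0.64 [197.3 177.4] [446.7 272.8   0. ]
stand_c 0.61 [269.3 218.8] [552.5  53.4   0. ]
jar 0.58 [216.5 210.2] [449.6 132.1   0. ]
brass_post 0.72 [255.5 295. ] [ 436.  -142.2    0. ]
hammer 0.89 [368.5 213.3] [776.4 -24.3   0. ]
hammer 0.33 [265.2 236.6] [520.1   2.8  -0. ]
{'time': 0.7, 'joint_positions': array([ 1. ,  0.3,  1.5,  0. ,  1.3, -0.1]), 'dq': array([-0.,  0.,  0.,  0.,  0.,  0.]), 'tau': array([ -0. , -43.1, -24.4,   0.1,   0. ,  -0. ]), 'tool_pos': array([194.6, 487.6, 404.7]), 'tcp_rot': array([ 3.1, -0. ,  2.8]), 'contact_force': array([0.8, 0.8, 0.5]), 'moment': array([-0. ,  0. , -0.1]), 'finger_force': 0.0, 'grip_width': 92.17741381238136}
```

```bash
python3 - <<'E'
import cv2
a=cv2.imread("pics/top0.png");b=cv2.imread("pics/side0.png")
cv2.imwrite("pics/t1.png",cv2.resize(a[100:350,140:430],None,fx=2.4,fy=2.4,interpolation=2)[:600])
cv2.imwrite("pics/s1.png",cv2.resize(b[140:380,150:420],None,fx=2.5,fy=2.5,interpolation=2))
E
```

```text
(no output)
```

View pics/t1.png

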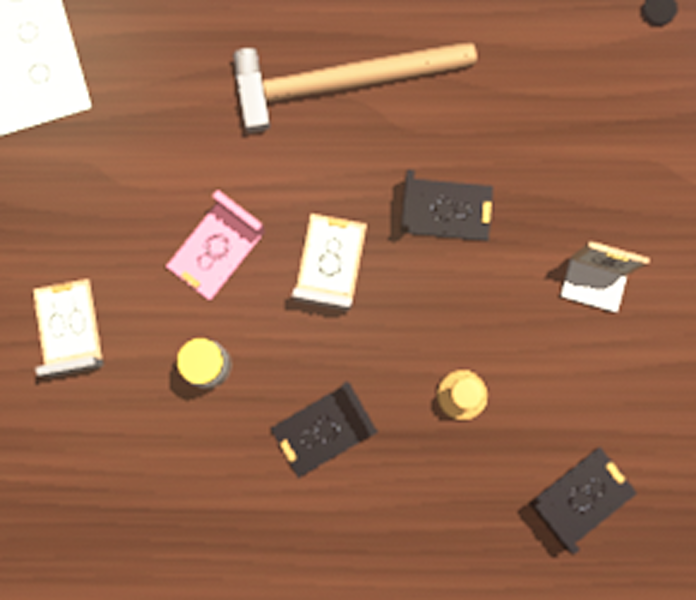

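View pics/s1.png

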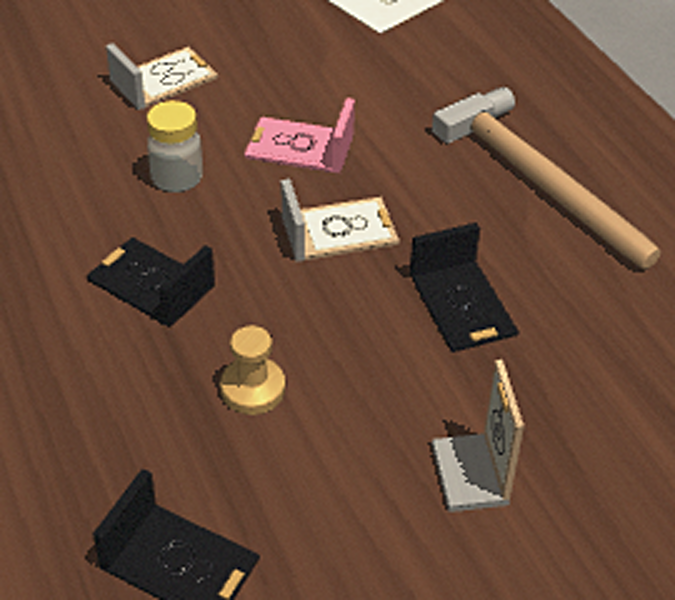

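The ring stand (stand_a) lies at about (277,208) in the top picture and the earring stand (stand_b) at about (168,236). Both are white with grey feet on the near side. Stand_c stands at about (390,212). The black and pink ones are look-alikes. I'll fit an L model to the masks in both views.

```bash
cat > fit.py <<'E'
from h import *
from scipy.optimize import minimize
def hull(p,T,b):
    P=np.array([[x,y,z] for x in b[0] for y in(-30,30) for z in b[1]])
    c,s=np.cos(T[2]),np.sin(T[2])
    W=[(T[0]+c*q[0]-s*q[1],T[1]+s*q[0]+c*q[1],q[2]) for q in P]
    return cv2.convexHull((np.array([proj(p,w) for w in W])*16).round().astype(np.int32))
def mask(p,T):
    m=np.zeros((420,560),np.uint8)
    for b in(((0,95),(0,5)),((0,8),(0,45))): cv2.fillConvexPoly(m,hull(p,T,b),1,shift=4)
    return m>0
def fit(obs,T0):
    f=lambda T:sum((mask(p,T)^m).sum()/m.sum() for p,m in obs)
    best=min((minimize(f,[T0[0],T0[1],w],method="Nelder-Mead",options=dict(initial_simplex=np.array([[T0[0],T0[1],w],[T0[0]+12,T0[1],w],[T0[0],T0[1]+12,w],[T0[0],T0[1],w+.2]]))) for w in(-.5,-.2,.1,.4)),key=lambda r:r.fun)
    return best.x,best.fun
E
python3 - <<'E'
from fit import *
np.set_printoptions(precision=3,suppress=True)
v={c:capture(c) for c in("top","side")}
tr={c:trace(v[c],"stand_a") for c in v}
for n,T0 in(("a",(530,5)),("b",(452,270))):
    obs=[]
    for c in v:
        uv=proj(v[c],(T0[0]+30,T0[1],5))
        r=min(tr[c],key=lambda r:np.hypot(*(np.array(r["rect"][:2])-uv)))
        print(c,r["rect"],r["conf"],uv); obs.append((v[c],r["pixels"]))
    T,e=fit(obs,T0); print(n,T,e)
    for o in obs: print(fit([o],T0))
    for d in (8+9.5+8, 8+9.5-45):
        print("tool at",d,T[0]+d*np.cos(T[2]),T[1]+d*np.sin(T[2]))
print(get_obs()["tcp_rot"],get_obs()["tool_pos"])
E
```

```text
top [278.9, 207.8, 26.0, 41.7] 0.72 [275.133 212.473]
side [286.0, 229.0, 45.8, 33.4] 0.71 [280.895 229.425]
a [522.64    9.061  -0.219] 0.15671015843429636
(array([521.398,   5.943,  -0.16 ]), np.float64(0.052873563218390804))
(array([522.438,   9.196,  -0.23 ]), np.float64(0.09009009009009009))
tool at 25.5 547.5333034704173 3.531512840604366
tool at -27.5 495.79449750022593 15.024813357814086
top [167.9, 236.7, 23.9, 38.8] 0.62 [171.711 242.691]
side [214.8, 171.6, 45.4, 22.9] 0.7 [210.555 173.112]
b [451.155 270.145   0.21 ] 0.15385969425751156
(array([451.067, 270.014,   0.181]), np.float64(0.08352402745995423))
(array([451.729, 270.178,   0.215]), np.float64(0.0621301775147929))
tool at 25.5 476.0940904372047 275.4639547990969
tool at -27.5 424.25996255800135 264.4084951975066
[3.141 0.    2.762] [194.613 487.589 404.752]
```

```bash
cat > go.py <<'E'
from h import *
import sys
from scipy.spatial.transform import Rotation as Ro
g=list(map(float,sys.argv[1:5]))
s=get_obs();R=Ro.from_euler("xyz",s["tcp_rot"]);y=s["tcp_rot"][2]
d=R.inv().apply(np.array(g[:3])-s["tool_pos"])/1000
print("shift",d.round(4),"spin",round(-((g[3]-y+np.pi)%(2*np.pi)-np.pi),3),"pos",s["tool_pos"].round(1),"F",s["contact_force"].round(1),"t",round(s["time"],2),"w",s["grip_width"])
E
python3 -m inch '[[-0.25,-0.16,0.05,-0.1,0],[-0.25,-0.16,0.05,-0.1,0],[-0.25,-0.16,0.05,-0.1,0],[-0.25,-0.16,0.05,-0.1,0],[-0.25,-0.16,0.05,-0.1,0],[-0.25,-0.16,0.05,-0.1,0],[-0.25,-0.16,0.05,-0.1,0],[-0.25,-0.16,0.05,-0.1,0]]'
python3 go.py 550 3 300 2.94
```

```text
time: 1.57
tool_pos: [369.8, 242.6, 354.0]
tcp_rot: [-3.14, 0.001, 2.858]
contact_force: [0.3, 0.8, -0.6]
grip_width: 43.0
finger_force: 0.0
shift [-0.24   -0.1794  0.0545] spin -0.082 pos [369.8 242.6 354. ] F [ 0.3  0.8 -0.6] t 1.57 w 42.99730992105443
```

```bash
python3 -m inch '[[-0.24,-0.179,0.054,-0.08,0],[-0.24,-0.179,0.054,-0.08,0],[-0.24,-0.179,0.054,-0.08,0],[-0.24,-0.179,0.054,-0.08,0],[-0.24,-0.179,0.054,-0.08,0],[-0.24,-0.179,0.054,-0.08,0],[-0.24,-0.179,0.054,-0.08,0],[-0.24,-0.179,0.054,-0.08,0]]'
python3 -m inch '[[0,0,0,0,0],[0,0,0,0,0]]'
python3 go.py 549 3 215 2.94
```

```text
time: 2.23
tool_pos: [551.2, 4.1, 299.7]
tcp_rot: [-3.141, 0.002, 2.939]
contact_force: [-0.0, -0.9, 1.0]
grip_width: 0.5
finger_force: 0.0
time: 2.4
tool_pos: [548.6, 8.1, 300.3]
tcp_rot: [3.141, -0.001, 2.94]
contact_force: [-0.8, 1.0, 0.2]
grip_width: 0.6
finger_force: 0.0
shift [-0.0016 -0.005   0.0853] spin 0.0 pos [548.6   8.1 300.3] F [-0.8  1.   0.2] t 2.4 w 0.5542346160035885
```

```bash
python3 -m inch '[[0,-0.005,0.03,0,0],[0,-0.005,0.06,0,0],[0,-0.005,0.085,0,0],[0,-0.005,0.085,0,0],[0,-0.005,0.085,0,0]]'
python3 go.py 495 15 215 2.94
python3 - <<'E'
from h import *
a=capture("side");b=capture("top")
i=np.hstack([cv2.resize(a["color"][160:300,200:340],(400,400)),cv2.resize(b["color"][140:280,210:350],(400,400))])
cv2.imwrite("pics/d1.png",i[:,:,::-1])
E
```

```text
time: 2.82
tool_pos: [547.0, 4.7, 215.7]
tcp_rot: [3.141, -0.003, 2.944]
contact_force: [1.0, -0.5, 1.0]
grip_width: 0.6
finger_force: 0.0
shift [ 0.053  -0.0001  0.0008] spin 0.004 pos [547.    4.7 215.7] F [ 1.  -0.5  1. ] t 2.82 w 0.630223682747449
```

View pics/d1.png

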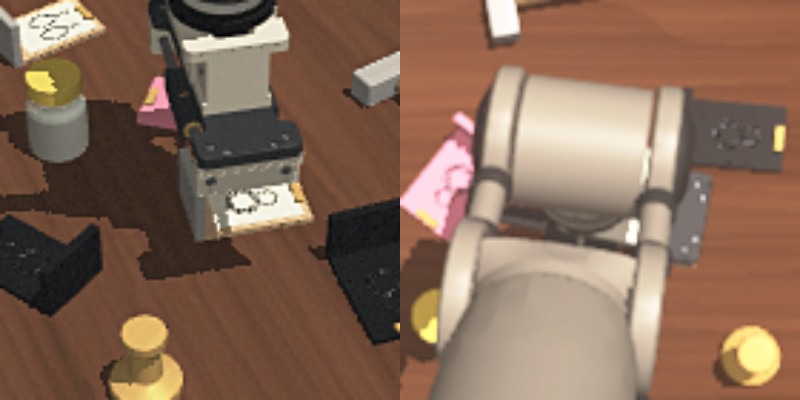

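The closed fingers stand over stand_a's panel, behind its foot, and clear of everything else. I'll push slowly.

```bash
python3 -m inch '[[0.005,0,0.001,0,0],[0.01,0,0.001,0,0],[0.014,0,0.001,0,0],[0.018,0,0.001,0,0],[0.022,0,0.001,0,0],[0.026,0,0.001,0,0],[0.028,0,0.001,0,0],[0.03,0,0.001,0,0]]'
python3 go.py 495 15 215 2.94
python3 -m inch '[[0.003,0,0,0,0],[0.006,0,0,0,0],[0.009,0,0,0,0],[0.012,0,0,0,0],[0.015,0,0,0,0],[0.018,0,0,0,0],[0.021,0,0,0,0],[0.023,0,0,0,0]]'
python3 go.py 495 15 300 2.94
python3 - <<'E'
from h import *
a=capture("side");b=capture("top")
i=np.hstack([cv2.resize(a["color"][160:300,200:340],(400,400)),cv2.resize(b["color"][140:280,210:350],(400,400))])
cv2.imwrite("pics/d2.png",i[:,:,::-1])
E
```

```text
time: 3.58
tool_pos: [518.0, 9.1, 214.7]
tcp_rot: [3.142, -0.0, 2.942]
contact_force: [-0.9, -0.1, 1.2]
grip_width: 0.4
finger_force: 5.0
shift [ 0.0237  0.0012 -0.0003] spin 0.002 pos [518.    9.1 214.7] F [-0.9 -0.1  1.2] t 3.58 w 0.39731036755549
time: 4.25
tool_pos: [495.5, 13.7, 214.7]
tcp_rot: [3.141, 0.0, 2.942]
contact_force: [-0.5, 0.7, -0.3]
grip_width: 0.4
finger_force: 0.0
shift [ 0.0007  0.0012 -0.0853] spin 0.002 pos [495.5  13.7 214.7] F [-0.5  0.7 -0.3] t 4.25 w 0.40295285162681593
```

View pics/d2.png

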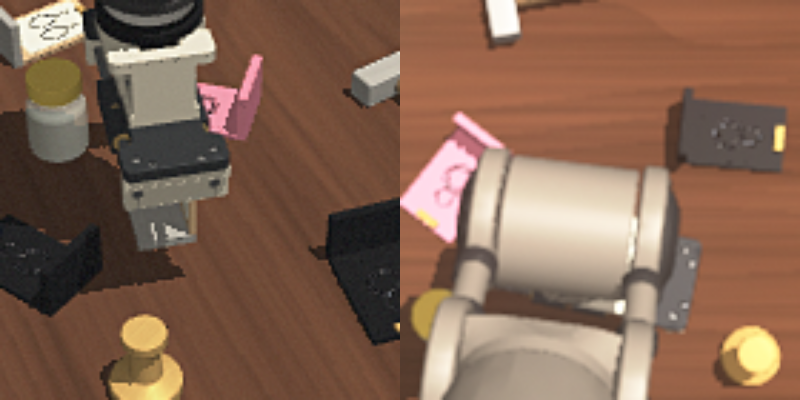

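stand_a now stands on its foot, with the panel upright behind the fingers. Next I'll lift straight up.

```bash
python3 -m inch '[[0,0,-0.02,0,0],[0,0,-0.05,0,0],[0,0,-0.09,0,0],[0,0,-0.11,0,0],[0,0,-0.11,0,0]]'
python3 go.py 478 276 320 3.34
```

```text
time: 4.77
tool_pos: [497.0, 13.5, 329.5]
tcp_rot: [3.141, 0.01, 2.942]
contact_force: [-0.4, 0.1, -0.9]
grip_width: 0.7
finger_force: 0.0
shift [0.0708 0.2535 0.009 ] spin -0.398 pos [497.   13.5 329.5] F [-0.4  0.1 -0.9] t 4.77 w 0.731000302014824
```

```bash
python3 -m inch '[[0.071,0.254,0.005,-0.4,0],[0.071,0.254,0.005,-0.4,0],[0.071,0.254,0.005,-0.4,0],[0.071,0.254,0.005,-0.4,0],[0.071,0.254,0.005,-0.4,0],[0.071,0.254,0.005,-0.4,0],[0.071,0.254,0.005,-0.4,0],[0.071,0.254,0.005,-0.4,0]]'
python3 -m inch '[[0,0,0,0,0],[0,0,0,0,0]]'
python3 go.py 477.5 275.7 215 3.345
```

```text
time: 5.43
tool_pos: [475.7, 279.7, 318.7]
tcp_rot: [3.141, -0.001, -2.937]
contact_force: [-1.5, -0.5, 0.2]
grip_width: 0.2
finger_force: 0.0
time: 5.6
tool_pos: [476.7, 275.6, 319.2]
tcp_rot: [-3.141, -0.001, -2.942]
contact_force: [1.2, -0.5, 0.5]
grip_width: 0.2
finger_force: 0.0
shift [-0.0009  0.      0.1042] spin -0.004 pos [476.7 275.6 319.2] F [ 1.2 -0.5  0.5] t 5.6 w 0.1746163838499253
```

```bash
python3 -m inch '[[-0.001,0,0.03,0,0],[-0.001,0,0.06,0,0],[-0.001,0,0.09,0,0],[-0.001,0,0.104,0,0],[-0.001,0,0.104,0,0],[-0.001,0,0.104,0,0]]'
python3 go.py 424 264.5 215 3.34
python3 - <<'E'
from h import *
a=capture("side");b=capture("top")
i=np.hstack([cv2.resize(a["color"][110:250,150:290],(400,400)),cv2.resize(b["color"][160:300,120:260],(400,400))])
cv2.imwrite("pics/d3.png",i[:,:,::-1])
E
```

```text
time: 6.1
tool_pos: [478.1, 275.4, 215.5]
tcp_rot: [-3.141, -0.001, -2.944]
contact_force: [0.4, 0.0, 0.2]
grip_width: 0.5
finger_force: 0.0
shift [ 0.0551 -0.0001  0.0006] spin -0.0 pos [478.1 275.4 215.5] F [0.4 0.  0.2] t 6.1 w 0.5345875795115614
```

View pics/d3.png

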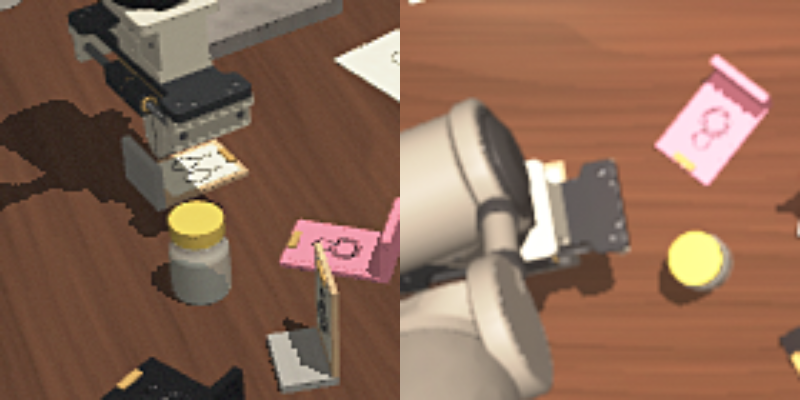

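stand_a is upright. The fingers are over stand_b's panel, behind its foot, and clear of the jar. Same push.

```bash
python3 -m inch '[[0.005,0,0.001,0,0],[0.01,0,0.001,0,0],[0.014,0,0.001,0,0],[0.018,0,0.001,0,0],[0.022,0,0.001,0,0],[0.026,0,0.001,0,0],[0.028,0,0.001,0,0],[0.03,0,0.001,0,0]]'
python3 -m inch '[[0.003,0,0,0,0],[0.006,0,0,0,0],[0.009,0,0,0,0],[0.012,0,0,0,0],[0.015,0,0,0,0],[0.018,0,0,0,0],[0.021,0,0,0,0],[0.025,0,0,0,0]]'
python3 - <<'E'
from h import *
a=capture("side");b=capture("top")
i=np.hstack([cv2.resize(a["color"][110:250,150:290],(400,400)),cv2.resize(b["color"][160:300,120:260],(400,400))])
cv2.imwrite("pics/d4.png",i[:,:,::-1])
E
```

```text
time: 6.87
tool_pos: [447.8, 270.9, 214.8]
tcp_rot: [3.142, -0.0, -2.941]
contact_force: [-4.1, -0.9, 2.0]
grip_width: 0.3
finger_force: 5.3
time: 7.53
tool_pos: [423.6, 265.9, 214.8]
tcp_rot: [3.141, 0.001, -2.941]
contact_force: [-1.1, -0.7, 0.5]
grip_width: 0.4
finger_force: 0.0
```

View pics/d4.png

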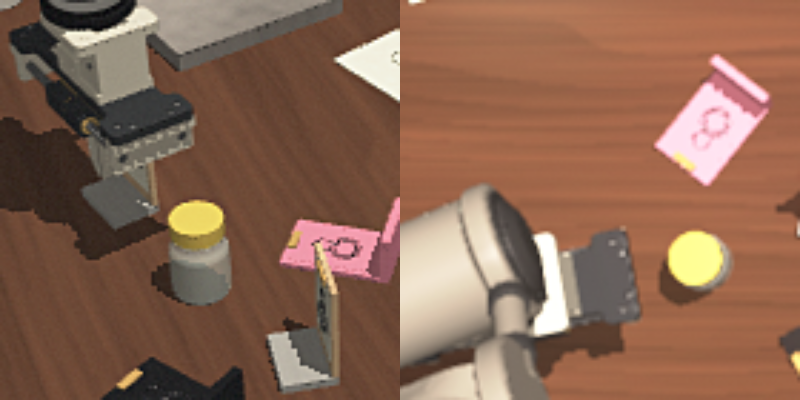

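stand_b is standing too. I'll lift, move clear and check.

```bash
python3 -m inch '[[0,0,-0.02,0,0],[0,0,-0.05,0,0],[0,0,-0.09,0,0],[0,0,-0.13,0,0],[0,0,-0.17,0,0],[0,0,-0.17,0,0]]'
python3 -m inch '[[0,0.1,0,0,0],[0,0.1,0,0,0],[0,0.1,0,0,0],[0,0.1,0,0,0],[0,0.1,0,0,0],[0,0.1,0,0,0]]'
python3 - <<'E'
from h import *
a=capture("side");b=capture("top")
i=np.hstack([cv2.resize(a["color"][110:390,150:430],(400,400)),cv2.resize(b["color"][100:380,140:420],(400,400))])
cv2.imwrite("pics/d5.png",i[:,:,::-1])
E
```

```text
time: 8.13
tool_pos: [424.8, 266.5, 392.6]
tcp_rot: [3.139, 0.014, -2.941]
contact_force: [0.9, 0.2, 0.6]
grip_width: 0.3
finger_force: 0.0
time: 8.63
tool_pos: [403.9, 363.3, 384.4]
tcp_rot: [-3.141, -0.0, -2.941]
contact_force: [1.5, 0.4, -0.1]
grip_width: 0.6
finger_force: 0.0
```

View pics/d5.png

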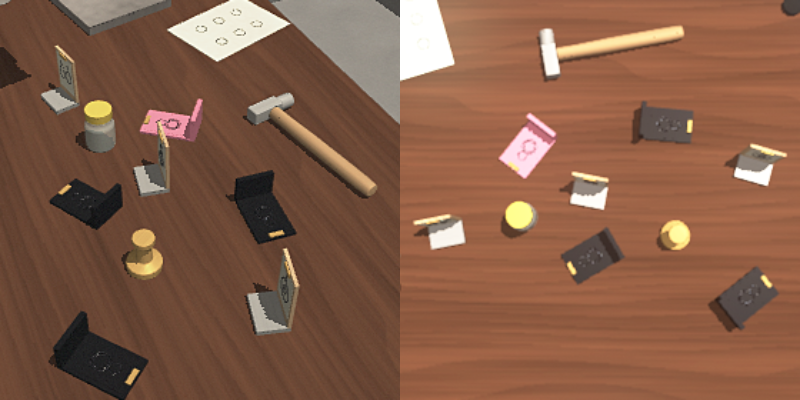

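All three stands are upright, everything else is where it was, and the robot is touching nothing.

```bash
python3 -c "from plant import *; print(close_job())"
```

```text
the job is handed in; nothing more can be done
None
```

I pushed stand_a and stand_b over about their heels and both now stand upright on their feet about where they lay; the last pictures show the other objects where they were, and I handed the job in after about 9 s of robot time.

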